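Air the tall caddy without slamming its lid

TASK

Two white kitchen-waste caddies with steel levers stand on the counter; air the tall one. With the fingertips press its lever down until the linked lid stands wide open, keep it open for about two seconds, then let the lever up slowly, over about three seconds, so that the lid settles shut without slamming, and move away. Work the lid only through the lever without touching the lid itself, lift nothing, leave the low caddy shut and everything else where it stands.

Things in the scene. Friction and masses are not known exactly. Their poses are not given: they have to be found in the camera images.
- tall_caddy: the tall caddy: a fixed white square bin, 150 deep (x) by 170 wide (y) by 190 high, on a wooden plinth that sets it 0 to 30 above the counter. Origin: centre of the bin's underside (plinth's top). +x points from the front (lever side, roughly towards the robot) to the back (lid hinge), z up. Yaw varies up to 0.35 rad either way; it stands at the left or the right.
- tall_lid: steel lid of the tall caddy, a plate 158 by 178 by 8, its top 200 above the bin's underside when shut. Origin: middle of the hinge line at the caddy's back upper edge; the plate runs along its own -x. Shut, its z is vertical; the front edge swings up and back, away from the lever, to 1.2 rad. Linked: lid angle = 3 x lever angle; it falls shut hard if the lever is let go.
- tall_lever (a joint): angle of the tall caddy's lever, rad: 0 up (lid shut) to 0.4 at its stop fully down (lid 1.2 rad open). It is pushed back up by the lid's weight and a spring; moving or holding it takes about 4 to 10 N at the pad.
- tall_pad (a point): middle of the top face of the tall caddy's lever pad, a level steel plate 40 (x) by 110 (y) by 8 thick, 115 above the bin's underside and 85 in front of the caddy's front face. The lever pivots about a level axis (caddy's y) 105 from this point towards the caddy and 5 lower; fully down the point has sunk 41 and moved 6 towards the caddy. x points to the caddy, z out of the top face.
- low_caddy: the low caddy, to be left shut: the same white bin, lever and steel lid, but 125 high, lever pad 90 above its underside. Fixed, on a like plinth (0 to 30); origin at the centre of its underside, +x from front to back.
- low_lever (a joint): angle of the low caddy's lever, rad: 0 up and shut; leave it so.
- kettle: small steel travel kettle, 120 across and 143 high, black handle; loose. Origin: centre of the underside.
- funnel: grey silicone funnel standing on its wide mouth, 110 across, 68 high; loose. Origin: centre of its underside.
- bottle: empty amber glass bottle, 62 across, 170 high; loose. Origin: centre of the underside.
- egg_cup: white ceramic egg cup, 48 across, 62 high, standing between the two levers; loose. Origin: centre of the underside.
- mug: white ceramic mug, 80 across, 88 high; loose. Origin: centre of the underside.

How it is judged:
On the way, in this order (a step that is already met when the one before it is completed fails the run):
1. the tall caddy's lid is wide open (over 1.0 rad) for 1.5 s (angle between tall_lid's own z axis and vertical above 1 rad), for 1.5 s.
2. the lid is shut again (angle between tall_lid's own z axis and vertical below 0.04 rad), for 0.3 s.
At the end, for the whole second after the job is handed in: The tall caddy's lid is shut (within 0.04 rad) and still, its lever up (within 0.015 rad), the low caddy's lever up (within 0.015 rad), and kettle, funnel, bottle, egg cup and mug are within 15 mm of where they stood (angle between tall_lid's own z axis and vertical below 0.04 rad and value of joint each of tall_lever, low_lever below 0.015 rad and angular speed of tall_lid below 0.05 rad/s and distance of each of kettle, funnel, bottle, egg_cup, mug from where it was at the start of the episode below 0.015 m); the robot touches nothing.
It fails at once if the tall lid slams: its lever flies up faster than 0.4 rad/s (lid falling faster than 1.2 rad/s) (velocity of joint tall_lever below -0.4 rad/s).
It fails at once if the robot touches the lid itself (contact force between the arm and tall_lid above 0.5 N).
It fails at once if the fingers touch the lid itself (contact force between the fingers and tall_lid above 0.5 N).
It fails at once if the low caddy's lever is pressed (value of joint low_lever above 0.05 rad).
It fails at once if a bystander is lifted, carried or knocked (moved over 20 mm) (distance of any of kettle, funnel, bottle, egg_cup, mug from where it was at the start of the episode above 0.02 m).
It also fails if it takes over 48 s, if anything falls off the work surface, if the arm or the gripper's body presses on something with over 40 N, if the wrist force passes 120 N, or if a joint passes its speed limit or range.

ROBOT

A 7-joint arm with a two-finger parallel gripper is mounted at the origin on the work surface. World frame = base frame: x ahead of the robot, y to its left, z up, the work surface at z = 0. Lengths are in m, angles in rad, forces in N, time in s.
With the tool pointing down it reaches from about 0.425 to 0.925 m from the base axis. Payload 6.8 kg.
Tool frame: the origin (TCP) lies midway between the tips of the shut fingers; the grasp point (between the pads) lies r.grasp_offset behind it (r.grasp_offset is the distance from the TCP to the grasp point, in m); z points along the fingers, y is the direction in which the jaws open and shut (so a half turn about z gives the same grasp; the last joint's range is limited). The gripper opens to 85 mm and grips with 20 to 120 N. Pads are 22 mm wide; open, the fingers measure 114 mm over their backs; the gripper's body (76 mm by 85 mm) begins 54 mm behind the grasp point. The pads swing forward as they close: fully open they stand 13 mm farther back than shut.
Start: joints at [1.034, 0.477, 0.022, 1.555, -0.011, 1.109, -0.083], TCP at [0.281, -0.614, 0.231] pointing down, gripper open.
Joint ranges: [-2.96, 2.96], [-0.34, 2.1], [-1.41, 1.46], [0.24, 2.44], [-1.37, 4.51], [0.17, 1.92], [-2.96, 2.96]. Speed limits (rad/s): [2.39, 2.39, 3.14, 3.14, 3.14, 3.14, 3.14].

INTERFACE

Orientations are given as a rotation vector (axis times angle).
In Python, from bench import r gives the robot as it stands. The module is installed in compiled form; this text tells all that it offers.
- The arm moves only by the tool send_rows, never from a script. Its argument "moves" is one flat list of numbers, 4 for each row, row after row: the shift along the tool's x, y, z in mm, then the turn about the tool's z in degrees. A call has 1 to 8 rows; each row is the pose to reach, as a shift and turn from the pose commanded when the call began, along the tool's axes at that moment; what a row does not reach only later rows make up. A row lasts 1/8 s, in which the tool goes at most 62.5 mm and 10.7 degrees, less where a joint would pass 70% of its speed; a pose out of reach is approached as far as the arm can. A call with a gripper value outside its range is refused whole. "hand" is the closure, from 0 (fully open) to 1 (shut), set as the call begins (left out, the last holds). The fingers move at their own pace and stop on an object; "newtons" is the grip in N (left out, the last holds). Time passes only in rows, so rows that repeat a pose let the fingers close. It gives the time, the measured TCP pose, the force and the opening at its end, in the units of the state.
- r.get_obs(): the state, without advancing time (a new reading comes with each control period).
- r.grab_frame(name): name is "side" or "top"; returns a dict with "img" (384x512x3 uint8, red, green, blue), "mtx" (3x3 intrinsics, pixels), "world_to_cam" (4x4, takes a point from world to camera coordinates). Camera axes: x right, y up, looking along -z (the intrinsics and any distortion apply to the point x, -y, -z); pixel columns grow to the right and rows downward; lengths in m; the calibration is good to about 2 mm. A picture is of the moment at which its call begins. There is no depth.
- r.hand_in(): hands the job in, once; it reports no verdict.
The state is a dict: "clock": time; "joints": joint angles; "qvel": joint speeds; "tau": joint torques, N m; "tcp_pos": TCP position; "orientation": TCP orientation; "contact_force": force on the tool from outside, world axes, zero at the start; "moment": the same for the moment, N m; "grip_width": finger opening in m.
Only numpy, scipy, OpenCV 4.12 (cv2) and the standard library are available. Lean on these libraries where they do the work, as an engineer would, in place of code of your own. Each camera call takes 0.05 s, during which the arm holds its last target.

## Working session

There is one attempt and no reset: what is moved stays moved. The work goes in short steps, Python scripts to look and compute and a tool call to move; the robot and the scene stay as the last step left them, time stands still between calls to the robot, and variables do not carry over. Pictures are saved under pics/ and viewed, and the job is handed in when it is done.

Besides the shell and the picture viewer there is one more tool, called after "Call:" by a JSON object that holds its "op" and its "data", one argument or row to a line. send_rows: Moves the arm, as the interface text tells. Its arguments: {"type":"object","properties":{"moves":{"type":"array"},"hand":{"type":"number"},"newtons":{"type":"number"}},"required":["moves"]}

```bash
mkdir -p pics; python3 - <<'E'
from bench import r
import cv2,pickle
o=r.get_obs();print(o, r.grasp_offset)
for n in("side","top"):
    f=r.grab_frame(n);cv2.imwrite(f"pics/{n}0.png",f["img"][:,:,::-1]);pickle.dump(f,open(f"{n}0.pkl","wb"));print(f["mtx"],f["world_to_cam"],[k for k in f])
E
```

```text
{'clock': 0.0, 'joints': array([ 1.03388396,  0.47781335,  0.02235655,  1.55648653, -0.01148269,
        1.10924537, -0.08309883]), 'qvel': array([-1.58838365e-04, -1.01468128e-03, -1.24940975e-03, -4.56052980e-05,
        1.35007223e-03, -2.26113836e-04, -6.52862929e-04]), 'tau': array([ 2.27260530e-04, -5.96461308e+01,  1.60800051e+00, -2.81203580e+01,
        1.24869586e-02,  9.36207158e-03, -2.50470765e-05]), 'tcp_pos': array([ 0.2803839 , -0.6133585 ,  0.23030233]), 'orientation': array([-3.06795234e+00, -6.68080720e-01,  8.51420174e-04]), 'contact_force': array([-0.22868966, -0.37172526, -0.17564038]), 'moment': array([-0.05291535,  0.01335749,  0.02853813]), 'grip_width': 0.085566423866861} 0.0187
[[382.79427234   0.         259.33347469]
 [  0.         382.79427234 192.33267568]
 [  0.           0.           1.        ]] [[-0.70974999 -0.70439415 -0.00915632  0.42804597]
 [ 0.49882378 -0.51170953  0.69951997 -0.41800911]
 [-0.49742315  0.4919169   0.71455439 -1.04171986]
 [ 0.          0.          0.          1.        ]] ['img', 'mtx', 'world_to_cam']
[[378.25751419   0.         252.50794788]
 [  0.         378.25751419 187.59561149]
 [  0.           0.           1.        ]] [[-9.34888222e-03 -9.99950366e-01 -3.44433935e-03  1.69749613e-02]
 [ 9.73410756e-01 -9.88904082e-03  2.28853026e-01 -6.50350348e-01]
 [-2.28875728e-01 -1.21323699e-03  9.73454893e-01 -1.42607844e+00]
 [ 0.00000000e+00  0.00000000e+00  0.00000000e+00  1.00000000e+00]] ['img', 'mtx', 'world_to_cam']
```

```bash
ls .
```

```text
pics
side0.pkl
top0.pkl
```

View pics/side0.png

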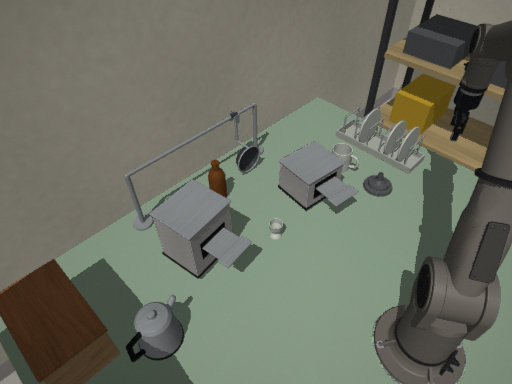

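View pics/top0.png

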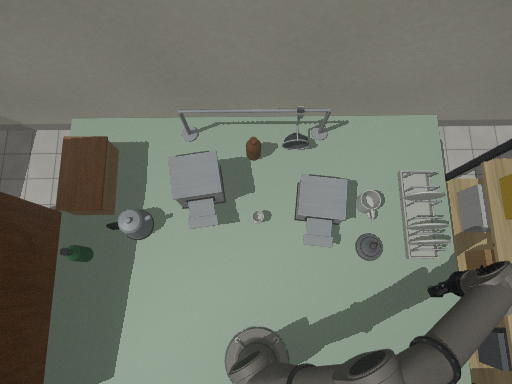

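The tall caddy is on the left (top view: lid ~(196,178), pad ~(203,213)); the low one is on the right (lid ~(322,198)). The egg cup is at (260,216) and the kettle at (136,224). I'll enlarge this area.

```bash
python3 - <<'E'
import cv2
a=cv2.imread("pics/top0.png")[140:240,150:280];cv2.imwrite("pics/topc.png",cv2.resize(a,None,fx=6,fy=6,interpolation=cv2.INTER_CUBIC))
a=cv2.imread("pics/side0.png")[170:280,145:265];cv2.imwrite("pics/sidec.png",cv2.resize(a,None,fx=5,fy=5,interpolation=cv2.INTER_CUBIC))
E
```

```text
(no output)
```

View pics/topc.png

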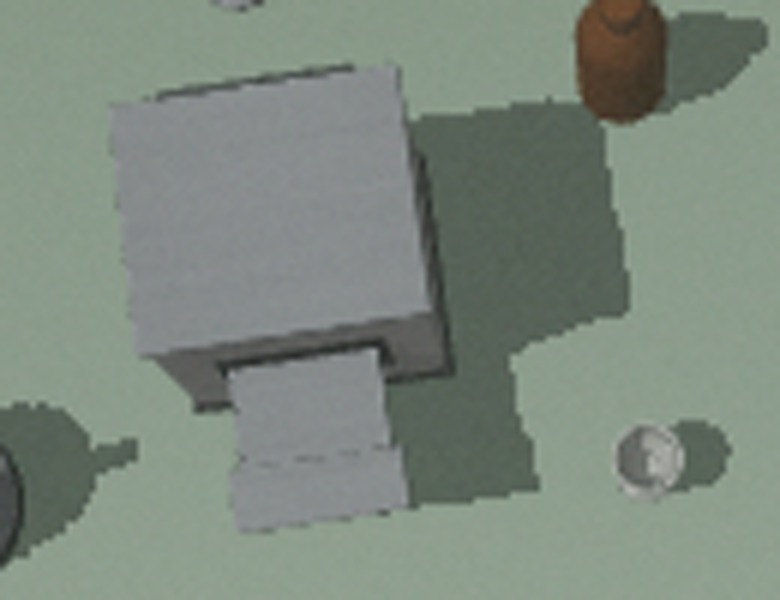

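View pics/sidec.png

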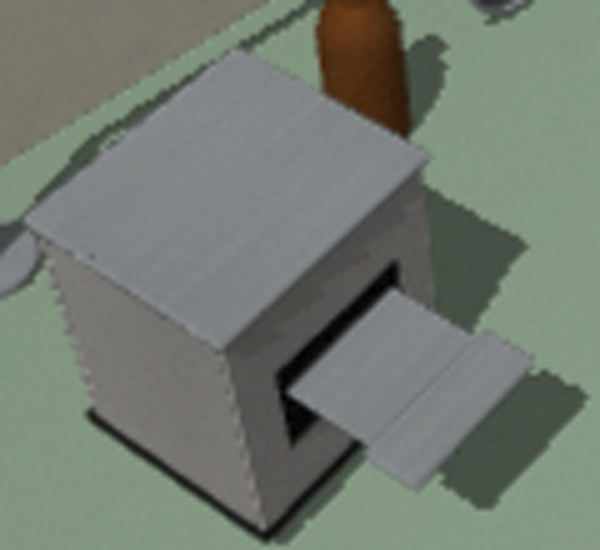

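```bash
cat > fit.py <<'E'
import numpy as np,pickle
from scipy.optimize import least_squares
F={n:pickle.load(open(n+"0.pkl","rb")) for n in("top","side")}
def proj(n,P):
    f=F[n];c=P@f["world_to_cam"][:3,:3].T+f["world_to_cam"][:3,3]
    p=np.c_[c[:,0],-c[:,1],-c[:,2]]@f["mtx"].T
    return p[:,:2]/p[:,2:]
def unproj(n,uv,z):
    f=F[n];R=f["world_to_cam"][:3,:3];t=f["world_to_cam"][:3,3]
    d=np.linalg.inv(f["mtx"])@[*uv,1];d=R.T@(d*[1,-1,-1]);o=-R.T@t
    return o+d*(z-o[2])/d[2]
E
python3 - <<'E'
from fit import *
T=np.array([(110,105),(398,66),(441,311),(141,355),(233,460),(402,447),(241,533),(409,508)])
S=np.array([(27,220),(238,48),(428,157),(222,350),(370,447),(483,333),(415,488),(532,357)])
T=(T+.5)/6-.5+[150,140];S=(S+.5)/5-.5+[145,170]
def pts(q):
    x,y,w,h,hx=q
    L=np.array([(hx,.089,.2),(hx,-.089,.2),(hx-.158,-.089,.2),(hx-.158,.089,.2),(-.14,.055,.115),(-.14,-.055,.115),(-.18,.055,.115),(-.18,-.055,.115)])
    c,s=np.cos(w),np.sin(w)
    return L@np.array([[c,-s,0],[s,c,0],[0,0,1]]).T+[x,y,h]
g=lambda q:np.r_[(proj("top",pts(q))-T).ravel(),(proj("side",pts(q))-S).ravel()]
s=least_squares(g,[.7,.2,.1,.01,.077],loss="soft_l1")
print(s.x.round(4));print(g(s.x).reshape(-1,2).round(1))
x,y,w,h,hx=s.x
c,sn=np.cos(w),np.sin(w)
print("pad",x-.16*c,y-.16*sn,h+.115)
for n,uv,z in(("top",(260,216),.06),("top",(136,213),.143)):print(unproj(n,uv,z))
E
```

```text
[0.6687 0.2168 0.1439 0.0197 0.0775]
[[ 0.6  0.4]
 [ 0.9 -0.2]
 [-0.4  0.5]
 [-0.1  0.7]
 [ 0.1  1.7]
 [ 1.  -0.6]
 [-0.1  0.1]
 [ 1.3 -0.2]
 [-1.5 -0.1]
 [-0.4 -0.4]
 [ 0.7 -0.5]
 [-0.3  0.1]
 [-2.   1.2]
 [-0.4 -0.9]
 [-0.1  0.1]
 [ 0.5  0.6]]
pad 0.5103646011799633 0.1938765950712328 0.13465107459178352
[ 0.53880866 -0.01780111  0.06      ]
[0.54164755 0.44616484 0.143     ]
```

Fit residuals are about 1 px: pad at (0.510, 0.194, 0.135), yaw 0.144, plinth 20 mm, all plausible. I'll raise the arm with fingers shut and travel to a waypoint.

Call:
{"op": "send_rows", "data": {
  "moves": [0,0,-20,0,35,-29,-70,1,88,-73,-70,4,140,-117,-70,7,195,-161,-70,10,250,-206,-70,13,300,-249,-70,15,330,-275,-70,16.3],
  "hand": 1,
  "newtons": 60
}}

```text
clock: 1.1
tcp_pos: [0.4615, -0.2361, 0.3012]
orientation: [3.133, 0.225, -0.0]
contact_force: [1.2, 0.3, 0.2]
grip_width: 0.0001
```

```bash
cat > st.py <<'E'
from fit import *
from bench import r
from scipy.spatial.transform import Rotation as R
def st(tgt):
    o=r.get_obs();M=R.from_rotvec(o["orientation"]).as_matrix()
    print(o["clock"],o["tcp_pos"].round(4),"F",o["contact_force"].round(1),"grip",o["grip_width"])
    print("toolx yaw",np.arctan2(M[1,0],M[0,0]),"tilt",M[:,2].round(4))
    print("delta tool mm",((np.array(tgt)-o["tcp_pos"])@M*1000).round(1))
E
python3 -c "
from st import *
st([.508,.1935,.16])"
```

```text
1.1 [ 0.4615 -0.2361  0.3012] F [1.2 0.3 0.2] grip 7.393766911598295e-05
toolx yaw 0.1433070181978249 tilt [-2.e-04 -1.e-04 -1.e+00]
delta tool mm [ 107.4 -418.5  141.1]
```

Call:
{"op": "send_rows", "data": {
  "moves": [8,-30,0,0,22,-85,0,0,36,-142,0,0,51,-200,0,0,66,-258,0,0,81,-315,0,0,96,-372,0,0,104,-404,0,0]
}}

```text
clock: 2.1
tcp_pos: [0.5053, 0.1802, 0.3011]
orientation: [-3.132, -0.232, 0.001]
contact_force: [-0.3, -1.4, -0.5]
grip_width: 0.0002
```

```bash
python3 -c "
from st import *
st([.508,.1935,.16])"
```

```text
2.1 [0.5053 0.1802 0.3011] F [-0.3 -1.4 -0.5] grip 0.00020225720598502937
toolx yaw 0.14791465540098628 tilt [-6.e-04  1.e-03 -1.e+00]
delta tool mm [  4.7 -12.6 141.1]
```

Call:
{"op": "send_rows", "data": {
  "moves": [1,-4,15,0,2,-8,40,0,3,-12,70,0,3,-12,100,0,3,-12,125,0,3,-12,138,0,3,-12,141,0,3,-12,141,0]
}}

```text
clock: 3.1
tcp_pos: [0.5076, 0.1889, 0.1608]
orientation: [-3.133, -0.226, -0.001]
contact_force: [-0.2, 0.3, 0.6]
grip_width: -0.0002
```

```bash
python3 - <<'E'
from st import *
import cv2
st([.508,.1935,.16])
f=r.grab_frame("side");a=f["img"][120:290,120:290,::-1];b=r.grab_frame("top")["img"][110:280,140:310,::-1]
a=np.hstack([a,b]);cv2.imwrite("pics/near.png",cv2.resize(a,None,fx=2.35,fy=3.0 if 0 else 2.35,interpolation=cv2.INTER_CUBIC))
E
```

```text
3.1 [0.5076 0.1889 0.1608] F [-0.2  0.3  0.6] grip -0.0002214833778957438
toolx yaw 0.14391097633273162 tilt [ 7.e-04  2.e-04 -1.e+00]
delta tool mm [ 1.  -4.5  0.8]
```

View pics/near.png

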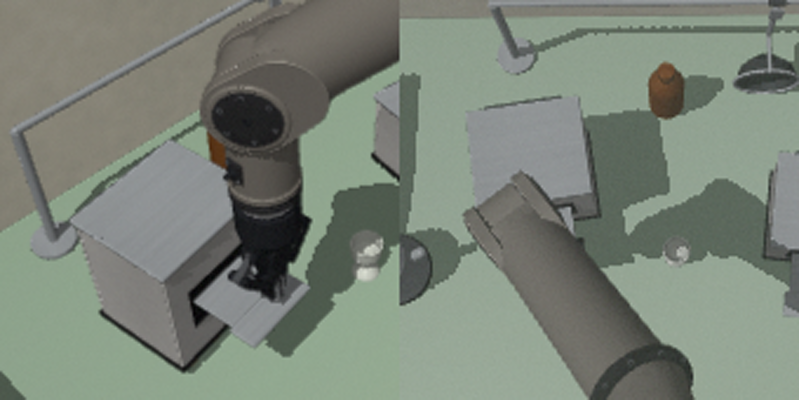

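```bash
python3 - <<'E'
from st import *
zs=np.arange(.16,.62,.04)
t=r.get_obs()["tcp_pos"]
for ang,rad in((0,0),(.144,.05),(.144,.08)):
  P=np.c_[np.full(len(zs),t[0]+rad*np.cos(ang)),np.full(len(zs),t[1]+rad*np.sin(ang)),zs]
  s=(proj("side",P)-[120,120])*2.35; u=(proj("top",P)-[140,110])*2.35+[400,0]
  print(rad);print(np.c_[zs,s,u].round(2))
E
```

```text
0
[[ 1.6000e-01  2.7190e+02  2.9379e+02  5.5061e+02  2.6010e+02]
 [ 2.0000e-01  2.7009e+02  2.7335e+02  5.4723e+02  2.5631e+02]
 [ 2.4000e-01  2.6817e+02  2.5178e+02  5.4365e+02  2.5230e+02]
 [ 2.8000e-01  2.6615e+02  2.2897e+02  5.3986e+02  2.4803e+02]
 [ 3.2000e-01  2.6401e+02  2.0483e+02  5.3582e+02  2.4350e+02]
 [ 3.6000e-01  2.6174e+02  1.7922e+02  5.3151e+02  2.3867e+02]
 [ 4.0000e-01  2.5933e+02  1.5201e+02  5.2692e+02  2.3352e+02]
 [ 4.4000e-01  2.5677e+02  1.2305e+02  5.2201e+02  2.2800e+02]
 [ 4.8000e-01  2.5403e+02  9.2160e+01  5.1674e+02  2.2209e+02]
 [ 5.2000e-01  2.5110e+02  5.9140e+01  5.1107e+02  2.1573e+02]
 [ 5.6000e-01  2.4797e+02  2.3760e+01  5.0496e+02  2.0887e+02]
 [ 6.0000e-01  2.4460e+02 -1.4230e+01  4.9836e+02  2.0146e+02]]
0.05
[[ 1.6000e-01  2.4034e+02  2.7438e+02  5.4668e+02  2.2889e+02]
 [ 2.0000e-01  2.3772e+02  2.5382e+02  5.4321e+02  2.2424e+02]
 [ 2.4000e-01  2.3497e+02  2.3215e+02  5.3955e+02  2.1931e+02]
 [ 2.8000e-01  2.3206e+02  2.0927e+02  5.3566e+02  2.1408e+02]
 [ 3.2000e-01  2.2899e+02  1.8506e+02  5.3152e+02  2.0853e+02]
 [ 3.6000e-01  2.2573
[... 482 characters left out ...]
1e+02]
 [ 2.0000e-01  2.1891e+02  2.4247e+02  5.4084e+02  2.0525e+02]
 [ 2.4000e-01  2.1568e+02  2.2075e+02  5.3712e+02  1.9979e+02]
 [ 2.8000e-01  2.1228e+02  1.9783e+02  5.3318e+02  1.9400e+02]
 [ 3.2000e-01  2.0868e+02  1.7361e+02  5.2899e+02  1.8785e+02]
 [ 3.6000e-01  2.0487e+02  1.4797e+02  5.2453e+02  1.8131e+02]
 [ 4.0000e-01  2.0083e+02  1.2079e+02  5.1978e+02  1.7432e+02]
 [ 4.4000e-01  1.9654e+02  9.1920e+01  5.1469e+02  1.6686e+02]
 [ 4.8000e-01  1.9198e+02  6.1200e+01  5.0925e+02  1.5887e+02]
 [ 5.2000e-01  1.8711e+02  2.8440e+01  5.0341e+02  1.5028e+02]
 [ 5.6000e-01  1.8192e+02 -6.5500e+00  4.9711e+02  1.4104e+02]
 [ 6.0000e-01  1.7635e+02 -4.4030e+01  4.9032e+02  1.3106e+02]]
```

The wrist stays within about 60 mm of the tool axis, and the lid's swept front edge stays about 80 mm away, so there is clearance. Fingers are over the pad (side crop ~(270,293)). Next I touch down.

Call:
{"op": "send_rows", "data": {
  "moves": [0,-1,4,0,0,-2,8,0,0,-3,12,0,0,-4,16,0,0,-4,20,0,0,-4,23,0,0,-4,26,0,0,-4,28,0]
}}

```text
clock: 4.2
tcp_pos: [0.5066, 0.1931, 0.1329]
orientation: [3.133, 0.226, 0.0]
contact_force: [-3.0, -1.6, 8.4]
grip_width: 0.0002
```

```bash
python3 -c "
from st import *
st([.512,.194,.096])"
```

```text
4.2 [0.5066 0.1931 0.1329] F [-3.  -1.6  8.4] grip 0.00022905768090693656
toolx yaw 0.14432258881107182 tilt [ 1.e-04 -2.e-04 -1.e+00]
delta tool mm [ 5.5 -0.1 36.9]
```

Call:
{"op": "send_rows", "data": {
  "moves": [0,0,2,0,0,0,5,0,0,0,8,0,0,0,11,0,1,0,14,0,1,0,17,0,1,0,20,0,2,0,22,0]
}}

```text
clock: 5.2
tcp_pos: [0.5093, 0.1936, 0.111]
orientation: [-3.133, -0.226, -0.002]
contact_force: [-0.9, -0.2, 4.7]
grip_width: -0.0002
```

Call:
{"op": "send_rows", "data": {
  "moves": [0,0,2,0,1,0,4,0,1,0,6,0,2,0,8,0,2,0,10,0,3,0,12,0,3,0,14,0,3,0,15,0]
}}

```text
clock: 6.2
tcp_pos: [0.5128, 0.1943, 0.0995]
orientation: [3.133, 0.226, 0.005]
contact_force: [-13.6, -7.4, 46.2]
grip_width: -0.0002
```

```bash
python3 - <<'E'
from st import *
import cv2
st([.512,.194,.096])
f=r.grab_frame("side");a=f["img"][100:290,120:290,::-1];b=r.grab_frame("top")["img"][100:290,140:310,::-1]
a=np.hstack([a,b]);cv2.imwrite("pics/press.png",cv2.resize(a,None,fx=2.35,fy=2.35,interpolation=cv2.INTER_CUBIC))
E
```

```text
6.2 [0.5128 0.1943 0.0995] F [-13.6  -7.4  46.2] grip -0.00016353455724969895
toolx yaw 0.14390643820908108 tilt [ 3.1e-03 -7.0e-04 -1.0e+00]
delta tool mm [-0.8  0.1  3.5]
```

View pics/press.png

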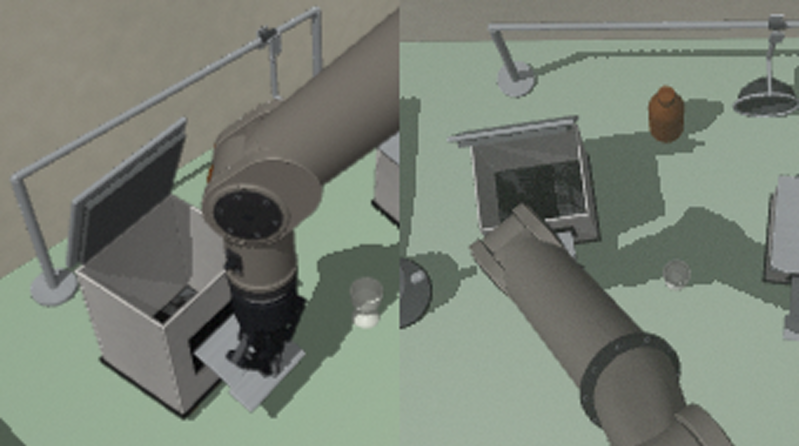

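The lid stands wide open at its stop. The force is higher than needed at 46 N, so I back off about 2.5 mm and hold.

Call:
{"op": "send_rows", "data": {
  "moves": [0,0,-1,0,0,0,-2,0,0,0,-2.5,0,0,0,-2.5,0,0,0,-2.5,0,0,0,-2.5,0,0,0,-2.5,0,0,0,-2.5,0]
}}

```text
clock: 7.3
tcp_pos: [0.5125, 0.1941, 0.1001]
orientation: [3.133, 0.226, 0.004]
contact_force: [-5.6, -3.2, 20.7]
grip_width: -0.0001
```

Call:
{"op": "send_rows", "data": {
  "moves": [0,0,0,0,0,0,0,0,0,0,0,0,0,0,0,0,0,0,0,0,0,0,0,0,0,0,0,0,0,0,0,0]
}}

```text
clock: 8.3
tcp_pos: [0.5126, 0.1941, 0.1001]
orientation: [3.133, 0.226, 0.004]
contact_force: [-5.0, -2.0, 20.5]
grip_width: -0.0003
```

```bash
python3 -c "
from st import *
st([.5076,.1931,.139])"
```

```text
8.3 [0.5126 0.1941 0.1001] F [-5.  -2.  20.5] grip -0.0003042361740691901
toolx yaw 0.1439955353550559 tilt [ 2.5e-03  1.0e-04 -1.0e+00]
delta tool mm [ -4.9   0.3 -38.9]
```

Call:
{"op": "send_rows", "data": {
  "moves": [0,0,-1,0,0,0,-2.5,0,0,0,-4,0,0,0,-5.5,0,-1,0,-7,0,-1,0,-8.5,0,-1,0,-10,0,-2,0,-11.5,0]
}}

```text
clock: 9.3
tcp_pos: [0.5097, 0.1935, 0.1094]
orientation: [-3.133, -0.227, -0.0]
contact_force: [-0.9, 0.3, 5.8]
grip_width: 0.0001
```

Call:
{"op": "send_rows", "data": {
  "moves": [0,0,-1.5,0,0,0,-3,0,0,0,-4.5,0,-1,0,-6,0,-1,0,-7.5,0,-1,0,-9,0,-1,0,-10.5,0,-2,0,-12,0]
}}

```text
clock: 10.3
tcp_pos: [0.5074, 0.1932, 0.1215]
orientation: [3.133, 0.227, -0.0]
contact_force: [-1.8, -0.1, 7.3]
grip_width: 0.0002
```

Call:
{"op": "send_rows", "data": {
  "moves": [0,0,-1.5,0,0,0,-3,0,0,0,-4.5,0,0,0,-6,0,-1,0,-7,0,-1,0,-8,0,-1,0,-9,0,-1,0,-10,0]
}}

```text
clock: 11.3
tcp_pos: [0.5065, 0.1931, 0.1317]
orientation: [-3.133, -0.227, -0.0]
contact_force: [-2.7, 0.5, 7.4]
grip_width: -0.0001
```

```bash
python3 -c "
from st import *
st([.5076,.1931,.139])"
```

```text
11.3 [0.5065 0.1931 0.1317] F [-2.7  0.5  7.4] grip -9.490268269692823e-05
toolx yaw 0.14442829754288 tilt [ 0.  0. -1.]
delta tool mm [ 1.1  0.2 -7.3]
```

Still in contact; I keep easing up slowly.

Call:
{"op": "send_rows", "data": {
  "moves": [0,0,-1,0,0,0,-2,0,0,0,-3,0,0,0,-4,0,0,0,-5,0,0,0,-6,0,0,0,-7,0,0,0,-8,0]
}}

```text
clock: 12.3
tcp_pos: [0.5065, 0.1931, 0.1397]
orientation: [3.133, 0.227, 0.0]
contact_force: [-3.6, -0.1, 6.6]
grip_width: 0.0003
```

Call:
{"op": "send_rows", "data": {
  "moves": [0,0,-1,0,0,0,-2,0,0,0,-3,0,0,0,-4,0,0,0,-5,0,0,0,-6,0,0,0,-7,0,0,0,-8,0]
}}

```text
clock: 13.3
tcp_pos: [0.5067, 0.193, 0.1474]
orientation: [3.133, 0.226, 0.0]
contact_force: [-1.0, -0.0, -0.2]
grip_width: -0.0002
```

Call:
{"op": "send_rows", "data": {
  "moves": [0,0,-5,0,0,0,-15,0,0,0,-30,0,0,0,-50,0,0,0,-75,0,0,0,-100,0,0,0,-120,0,0,0,-125,0]
}}

```text
clock: 14.3
tcp_pos: [0.5074, 0.1935, 0.2746]
orientation: [-3.132, -0.226, -0.005]
contact_force: [0.7, 0.3, -0.8]
grip_width: 0.0002
```

Call:
{"op": "send_rows", "data": {
  "moves": [0,10,0,0,0,30,0,0,0,60,0,0,0,100,0,0,0,140,0,0,0,175,0,0,0,195,0,0,0,200,0,0]
}}

```text
clock: 15.3
tcp_pos: [0.5348, -0.0073, 0.2713]
orientation: [3.133, 0.221, -0.003]
contact_force: [-0.1, 0.7, -0.1]
grip_width: 0.0002
```

```bash
python3 - <<'E'
from st import *
import cv2
st([.512,.194,.096])
for n in("side","top"):
    a=r.grab_frame(n)["img"][:,:,::-1];cv2.imwrite(f"pics/{n}_end.png",a)
    b=cv2.imread(f"pics/{n}0.png");cv2.imwrite(f"pics/{n}_cmp.png",np.hstack([b[:,60:440],a[:,60:440]]))
E
```

```text
15.3 [ 0.5348 -0.0073  0.2713] F [-0.1  0.7 -0.1] grip 0.00019046635014444575
toolx yaw 0.14100223469428194 tilt [-2.e-03 -6.e-04 -1.e+00]
delta tool mm [   6.1 -202.5  175.2]
```

View pics/side_cmp.png

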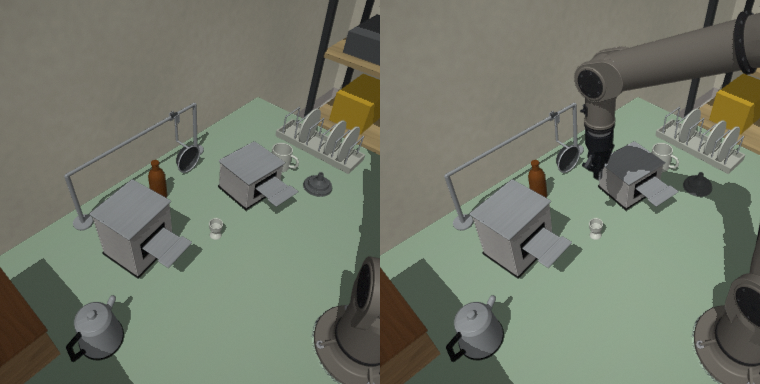

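View pics/top_cmp.png

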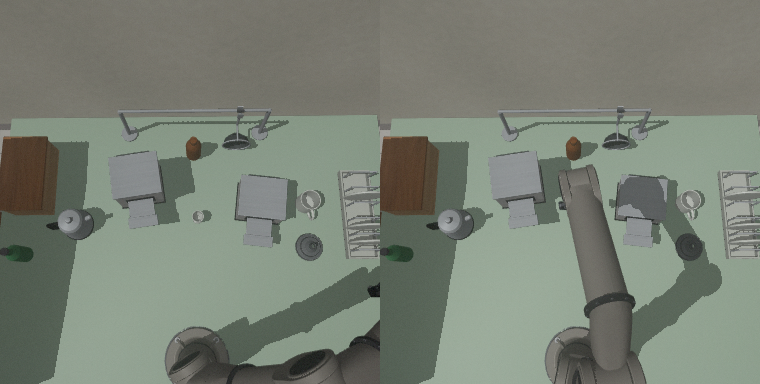

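Before and after match: the tall lid is shut with its pad back at the same pixels, and the kettle, egg cup, bottle, mug and funnel haven't moved. The arm hangs free above the counter.

Call:
{"op": "send_rows", "data": {
  "moves": [0,0,-10,0,0,0,-20,0,0,0,-20,0,0,0,-20,0]
}}

```text
clock: 15.9
tcp_pos: [0.5354, -0.0047, 0.2924]
orientation: [3.133, 0.227, 0.0]
contact_force: [-0.1, 0.1, -0.4]
grip_width: -0.0
```

```bash
python3 -c "
from bench import r
print(r.get_obs()['contact_force']);print(r.hand_in())"
```

```text
[-0.1330842   0.08095997 -0.38856297]
the job is handed in; nothing more can be done
None
```

I aired the tall caddy and handed the job in at about 16 s; the hand-in gives no verdict.

- **Opening:** with the shut fingertips I pressed the lever to its stop, and the pictures show the lid wide open. It stayed open for about 2.3 s.
- **Closing:** I let the lever up in small steps over about 4 s. The fingers were still carrying the lever at 6–7 N near the top. Then I lifted clear and moved away.
- **Last checks:** comparing pictures from before and after by eye, the tall lid is shut and both levers look up. None of the loose items (kettle, funnel, bottle, egg cup, mug) shows any visible shift, and the arm was free, with a contact force of about 0.4 N.

**What disagreed:**
- The pad sat a few millimetres higher than I had measured, so the press briefly reached 46 N at the stop. I eased that back to about 20 N for the hold. The 40 N limit is stated for the arm and gripper body, and only the fingertips were pressing.
- I could not read the lever and lid angles directly. They are judged from the pictures and the force readings.

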